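Prise open the topping dispenser and hold its sprung gate half open

TASK

The emptied topping dispenser is to be brushed out through its throat. Work the blade of the icing spatula into the notch under the front edge of its flush lid, lever the lid up with the blade and swing it all the way back until it stands upright or beyond; then lay the spatula flat on the worktop, take the gate's knob with the gripper, pull the sprung gate to half its travel (the line across its blade comes out level with the front guide bar) and finish while still holding it there. Keep the gate shut until the lid is open, do not raise the shut lid with the fingers, and do not push about or tip the jars and gel bottles.

Things in the scene. Friction and masses are not known exactly. Their poses are not given: they have to be found in the camera images.
- dispenser: Bench topping dispenser of sheet steel, fixed to the worktop: a square hopper on four legs with a catch cup under it, base 150 x 134 mm, 175 mm high with the lid shut. Origin: centre of its underside, on the worktop; +x points from its front (notch and gate knob, turned roughly to the robot) to its back, z up. Hopper walls at x = -65 and +65 mm, y = -60 and +60 mm, rim at z = 170 mm.
- notch (a point): The pry notch: a cut-out in the top edge of the hopper's front wall, 48 mm wide (along the dispenser's y) and 10 mm high, wall 3 mm thick. This point is the middle of its top, on the wall's front face, at the height of the lid's underside (170 mm above the worktop). The bottom of the notch is 10 mm lower; behind it the hopper is empty. Axes as the dispenser's.
- hinge (a point): Middle of the lid's hinge axis (along the dispenser's y) at the top of the back wall, 131.5 mm behind the notch point and 1.5 mm above it.
- lid (a joint): The flat steel lid, 130 x 120 x 3 mm, 60 g, without a handle, flush with the front wall; it shows its lower front edge only at the notch. 0 = shut, grows as it opens (rad), 1.57 = upright, stop at 1.8. A stiff hinge: it stays at whatever angle it is left, and takes about 0.7 N at the front edge to raise.
- lid_edge (a point): Middle of the lower front edge of the lid, 130 mm from the hinge; it moves with the lid.
- gate (a joint): The sprung slide gate under the throat of the hopper: a steel blade that slides out of the front of the dispenser (its -x). 0 = shut, 0.060 = fully open (m), half travel 0.030. Springs pull it shut: about 2 N at 0, 6.3 N at half, 10.5 N fully open (140 N/m). A black line across the blade comes out from under the front guide bar at half travel.
- gate_knob (a point): Middle of the top of the gate's upright black round knob, 23 mm in diameter, that stands free 64 mm in front of the hopper's front wall when the gate is shut. Its top is 130 mm above the worktop; it can be gripped from any side between 95 and 130 mm. Under it a flat yoke, 106 mm wide along the dispenser's y, 16 mm along x, reaches up to 83 mm above the worktop. It moves with the gate.
- spatula: Offset icing spatula, 313 mm long, 70 g, black handle, thin cranked steel blade, lying flat. Origin: under its middle; +y from handle to tip, z up. Handle y = -156 to -33 mm, 21 to 24 mm wide, 18 mm high, tapering to 15 mm wide in front of y = -74. Blade 20 mm wide, 1.2 mm thick, flat from y = 0 to 156 with underside at z = 0; the crank rises to z = 10 mm at y = -34. Centre of mass y = -58.
- spatula_tip (a point): Middle of the blade's tip end, at y = 156 mm and z = 0.6 mm in the spatula's frame.
- spatula_grip (a point): Middle of the front part of the handle, at y = -75 mm and z = 9 mm in the spatula's frame; the handle is 21 mm wide here.
- jar_a: Sprinkle jar with a yellow cap, 42 mm in diameter, 106 mm high, standing to the left of the dispenser. Leave it be. Origin under its middle, z up.
- jar_c: Sprinkle jar with a green cap, 41 mm in diameter, 108 mm high, standing to the right of the dispenser. Leave it be. Origin under its middle, z up.
- gel_a: Small gel colour bottle with a pink cap, 29 mm in diameter, 83 mm high. Leave it be. Origin under its middle, z up.
- gel_b: Small gel colour bottle with a light blue cap, 29 mm in diameter, 83 mm high. Leave it be. Origin under its middle, z up.

How it is judged:
On the way, in this order (a step that is already met when the one before it is completed fails the run):
1. the lid is levered ajar with the spatula (value of joint lid above 0.1 rad and contact force between spatula and lid above 0.1 N and contact force between the arm and lid below 0.5 N), for 0.1 s.
2. the lid is swung all the way back (value of joint lid above 1.4 rad), for 0.2 s.
At the end, for the whole second after the job is handed in: The lid stands open past 1.4 rad; the gate is held by the gripper's fingers (more than 2 N) at 25 to 35 mm of its 60 mm travel, with nothing else wedging it; the spatula lies flat and at rest on the worktop, touching neither the fingers nor the dispenser (value of joint lid above 1.4 rad and value of joint gate between 0.025 and 0.035 m and contact force between the fingers and gate above 2 N and contact force between spatula and gate below 0.1 N and contact force between spatula and dispenser below 0.1 N and contact force between the fingers and spatula below 0.1 N and linear speed of spatula below 0.03 m/s and height (world z) of spatula between -0.01 and 0.022 m and angle between the z axis of spatula and the z axis of dispenser, either way round below 0.12 rad); the arm keeps its last pose, push and grip.
It fails at once if the shut lid is raised with the fingers or the arm instead of the blade (value of joint lid between 0.03 and 0.1 rad and contact force between the arm and lid above 0.5 N).
It fails at once if the gate is opened before the lid is open (value of joint gate above 0.012 m and value of joint lid below 1.3 rad).
It fails at once if a jar or gel bottle is pushed about or tipped (distance of any of jar_a, jar_c, gel_a, gel_b from where it was at the start of the episode above 0.03 m or angle between any of jar_a, jar_c, gel_a, gel_b's own z axis and vertical above 0.4 rad).
It also fails if it takes over 61 s, if anything falls off the work surface, if the arm or the gripper's body presses on something with over 40 N, if the wrist force passes 120 N, or if a joint passes its speed limit or range.

ROBOT

A 6-joint arm with a two-finger parallel gripper is mounted at the origin on a cart in front of the work surface, level with it; the furniture and walls round the work are solid. World frame = base frame: x ahead of the robot, y to its left, z up, the work surface at z = 0. Lengths are in m, angles in rad, forces in N, time in s.
With the tool pointing down it reaches from about 0.25 to 0.775 m from the base axis. Payload 4 kg.
Tool frame: the origin (TCP) lies on the centre line of the jaws, within the pads' length; the fingertips stand arm.tcp_to_tips ahead of it and the grasp point (between the pads) lies 8 mm behind it (arm.tcp_to_tips is the distance from the TCP to the fingertips, in m); z points along the fingers, y is the line along which they close (so a half turn about z gives the same grasp; the last joint's range is limited). The gripper opens to 94 mm and grips with 3 to 60 N. Pads are 16 mm wide; open, the fingers measure 119 mm over their backs; the gripper's body (75 mm by 177 mm) begins 78 mm behind the grasp point.
Start: joints at [-1.275, 0.087, 1.371, -0, 1.684, -0.103], TCP at [0.214, -0.507, 0.217] pointing down, gripper open.
Joint ranges: [-3.1, 3.1], [-0.76, 2.03], [0.27, 2.55], [-1.08, 4.22], [0.17, 2.65], [-2.57, 2.57]. Speed limits (rad/s): [2.79, 2.79, 3.14, 3.14, 3.14, 3.14].

INTERFACE

Orientations are given as [roll, pitch, yaw] about the fixed x, y, z axes, in that order (R = Rz(yaw) Ry(pitch) Rx(roll)).
In Python, from station import arm gives the robot as it stands.
- The arm moves only by the tool servo_tool, never from a script. Its arguments are lists of equal length, an entry for each row: "translation": the shift along the tool's x, y, z in m, a list of three; "rotation": the turn, a rotation vector about the tool's x, y, z in rad, a list of three. In form: {"translation": [[dx, dy, dz], ...], "rotation": [[ax, ay, az], ...]}. A call has 1 to 20 rows; each row is the pose to reach, as a shift and turn from the pose commanded when the call began, along the tool's axes at that moment; what a row does not reach only later rows make up. A row lasts 1/8 s, in which the tool goes at most 62.5 mm and 10.7 degrees, less where a joint would pass 70% of its speed; a pose out of reach is approached as far as the arm can. A call with a gripper value outside its range is refused whole. "fingers" is the finger opening in m, from 0 to 0.094, set as the call begins (left out, the last holds). The fingers move at their own pace and stop on an object; "force" is the grip in N (left out, the last holds). Time passes only in rows, so rows that repeat a pose let the fingers close. It gives the time, the measured TCP pose, the force, the opening and the grip force at its end, in the units of the state.
- arm.state(): the state, without advancing time (a new reading comes with each control period).
- arm.camera(name): name is "scene" or "top" or "wrist"; returns a dict with "img" (480x640x3 uint8, red, green, blue), "mtx" (3x3 intrinsics, pixels), "R" (3x3) and "t" (3): a world point X has camera coordinates R X + t; the wrist camera has in their place "T_tool_cam" (4x4, takes a point from camera to tool coordinates, whose origin is the TCP and whose axes are the flange's). Camera axes: x right, y down, z forward; pixel columns grow to the right and rows downward; lengths in m; the calibration is good to about 2 mm. A picture is of the moment at which its call begins: read the wrist's pose just before it. There is no depth.
- arm.job_done(): hands the job in; it is judged then, once.
Trained networks look in a picture, given as the dict that the camera call returned (one of the last four; its "shot" number tells which), for a name from the list of things; names that differ only in an ending like _2 or _b are one class to them, and where a whole thing is asked for, a point or a joint stands for the part that bears it (a point fixed in the world has none). Each returns a list of dicts, best first, with "conf" (0 to 1); they miss things now and then, are a little off and sometimes report something else, mostly with a low value. They report only what shows in the picture. A call takes as long as a camera call.
- arm.look_for(picture, query): "point" ([column, row] in pixels, amid what is visible of it).
- arm.pinpoint(picture, query): "point" ([column, row] in pixels: a listed point, or the origin of a listed thing).
The state is a dict: "time_s": time; "q": joint angles; "joint_velocities": joint speeds; "joint_efforts": joint torques, N m; "position": TCP position; "tool_rot": TCP orientation; "wrist_force": force on the tool from outside, world axes, zero at the start; "wrist_torque": the same for the moment, N m; "width": finger opening in m; "grip_force": force on a finger pad.
Only numpy, scipy, OpenCV 4.12 (cv2) and the standard library are available. Lean on these libraries where they do the work, as an engineer would, in place of code of your own. Each camera call takes 0.05 s, during which the arm holds its last target. There are 200 camera calls.

## Working session

There is one attempt and no reset: what is moved stays moved. The work goes in short steps, Python scripts to look and compute and a tool call to move; the robot and the scene stay as the last step left them, time stands still between calls to the robot, and variables do not carry over. Pictures are saved under pics/ and viewed, at most 13 in all, crops included, and the job is handed in when it is done.

Besides the shell and the picture viewer there is one more tool, called as name(argument=value, ...), one argument or row to a line, values as JSON. servo_tool: Moves the arm, as the interface text tells. Its arguments: {"type":"object","properties":{"translation":{"type":"array"},"rotation":{"type":"array"},"fingers":{"type":"number"},"force":{"type":"number"}},"required":["translation","rotation"]}

```bash
mkdir -p pics; ls; cat > h.py <<'E'
import numpy as np, cv2
from station import arm
from scipy.spatial.transform import Rotation as Rn
def ray(c,p):
    d=np.linalg.inv(c["mtx"])@[p[0],p[1],1]; R=np.array(c["R"]); return -R.T@np.array(c["t"]), R.T@d
def atz(c,p,z):
    o,d=ray(c,p); return o+d*(z-o[2])/d[2]
def proj(c,X):
    x=c["mtx"]@(np.array(c["R"])@np.array(X)+np.array(c["t"])); return x[:2]/x[2]
def tri(obs):
    A=np.zeros((3,3));b=np.zeros(3)
    for c,p in obs:
        o,d=ray(c,p); d=d/np.linalg.norm(d); P=np.eye(3)-np.outer(d,d); A+=P;b+=P@o
    X=np.linalg.solve(A,b); return X,[np.linalg.norm(proj(c,X)-p) for c,p in obs]
def wcam():
    s=arm.state(); c=arm.camera("wrist"); T=np.array(c["T_tool_cam"]); W=pose(s)@T
    c["R"]=W[:3,:3].T; c["t"]=-W[:3,:3].T@W[:3,3]; return c
def pose(s):
    W=np.eye(4); W[:3,3]=s["position"]; r=np.array(s["tool_rot"])
    W[:3,:3]=r if r.shape==(3,3) else Rn.from_euler('xyz',r).as_matrix(); return W
E
python3 - <<'E'
from h import *
s=arm.state(); print(s["position"],s["tool_rot"],s["width"],arm.tcp_to_tips)
cs={n:arm.camera(n) for n in("scene","top")}
for n,c in cs.items():
    cv2.imwrite(f"pics/{n}0.png",c["img"][:,:,::-1])
    for q in["notch","hinge","lid_edge","gate_knob","dispenser","spatula","spatula_tip","spatula_grip","jar_a","jar_c","gel_a","gel_b"]:
        r=arm.pinpoint(c,q)
        print(n,q,[(np.round(k["point"],1).tolist(),round(k["conf"],2)) for k in r[:3]])
for n,c in cs.items(): np.savez(n,mtx=c["mtx"],R=c["R"],t=c["t"])
E
```

```text
pics
[ 0.21338886 -0.50632535  0.21528857] [-3.13934515e+00 -2.18624770e-04  3.98754569e-01] 0.09416706138893753 0.011
scene notch [([334.3, 224.2], 0.57), ([334.5, 222.9], 0.47)]
scene hinge [([283.6, 199.3], 0.66)]
scene lid_edge [([337.3, 222.9], 0.97)]
scene gate_knob [([359.2, 255.9], 0.92)]
scene dispenser [([308.8, 281.7], 0.69)]
scene spatula [([255.5, 369.6], 0.81)]
scene spatula_tip []
scene spatula_grip [([294.8, 385.9], 0.88), ([465.8, 286.6], 0.67)]
scene jar_a [([256.1, 306.6], 0.79)]
scene jar_c [([256.1, 306.6], 0.79)]
scene gel_a [([467.7, 284.4], 0.83), ([440.7, 308.4], 0.65)]
scene gel_b [([467.7, 284.4], 0.83), ([440.7, 308.4], 0.65)]
top notch [([227.3, 267.5], 0.7)]
top hinge [([336.2, 175.5], 0.86)]
top lid_edge [([339.6, 243.4], 0.58)]
top gate_knob [([339.7, 275.4], 0.58)]
top dispenser [([336.3, 226.8], 0.93)]
top spatula [([228.2, 264.6], 0.94)]
top spatula_tip [([208.7, 201.7], 0.7)]
top spatula_grip [([232.8, 294.4], 0.73)]
top jar_a [([286.2, 214.3], 0.94), ([383.4, 219.4], 0.68)]
top jar_c [([286.2, 214.3], 0.94), ([383.4, 219.4], 0.68)]
top gel_a [([422.7, 339.3], 0.63), ([378.0, 342.7], 0.61), ([382.2, 217.7], 0.59)]
top gel_b [([422.7, 339.3], 0.63), ([378.0, 342.7], 0.61), ([382.2, 217.7], 0.59)]
```

View pics/scene0.png

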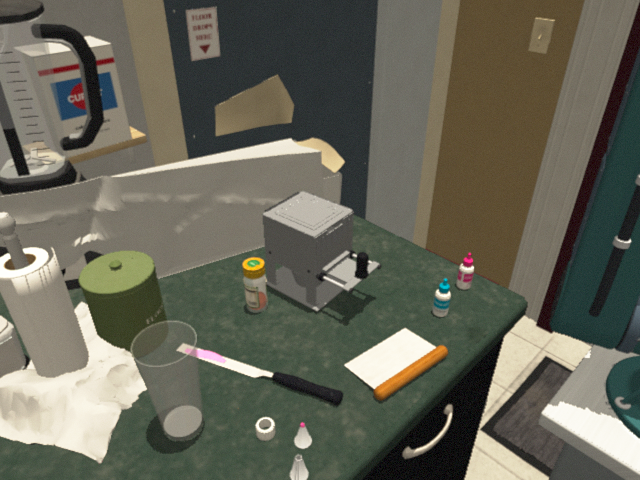

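View pics/top0.png

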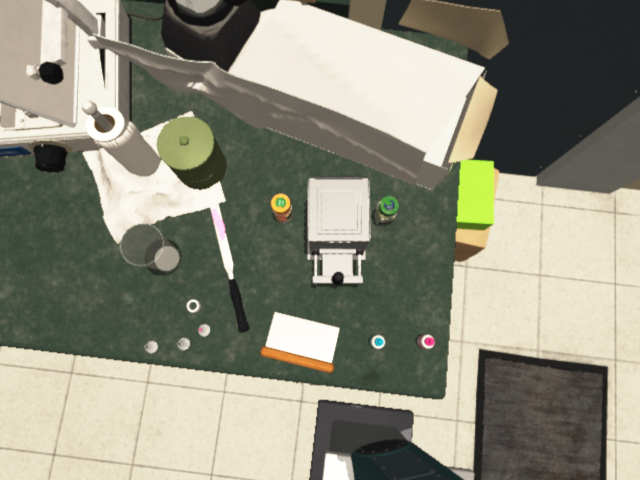

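The scene view shows the dispenser with its knob at (362,262) and the spatula from (180,348) to (340,397). The top view shows the spatula tip at (213,206) and handle end at (243,330), the dispenser at (338,215), the knob at (338,278), jars either side at (282,205) and (387,208), and the gel bottles at the front right.

```bash
python3 - <<'E'
from h import *
L=lambda n:dict(np.load(n+".npz"))
s,t=L("scene"),L("top")
P=lambda *o:print(np.round(o[0],4),np.round(o[1],1))
print("topcam",ray(t,[320,240])[0])
print("notch/edge");P(*tri([(s,[337.3,222.9]),(t,[339.6,243.4])]))
print("edge z.17",atz(t,[339.6,243.4],.17),atz(s,[337.3,222.9],.17),atz(s,[334.4,223.5],.17))
print("hinge");P(*tri([(s,[283.6,199.3]),(t,[336.2,175.5])])); print(atz(t,[336.2,175.5],.1715))
print("knob",atz(t,[339.7,275.4],.13),atz(s,[359.2,255.9],.13))
print("disp",atz(t,[336.3,226.8],0),atz(s,[308.8,281.7],0))
print("sp",[atz(t,p,.0) for p in([228.2,264.6],[208.7,201.7],[215,206])],atz(t,[232.8,294.4],.009))
print("spS",atz(s,[255.5,369.6],0),atz(s,[294.8,385.9],.009), atz(s,[180,348],0),atz(s,[340,397],.009),"topend",atz(t,[243,330],.009))
print("jars",atz(t,[286.2,214.3],0),atz(t,[383.4,219.4],0),"caps",atz(t,[281,201],.106),atz(t,[388,203],.108))
print("gel",atz(t,[422.7,339.3],0),atz(t,[378,342.7],0))
g=cv2.cvtColor(cv2.imread("pics/top0.png"),cv2.COLOR_BGR2GRAY)
# lid corners zoom
im=cv2.imread("pics/top0.png")[165:345,195:400]
cv2.imwrite("pics/z.png",cv2.resize(im,None,fx=3.3,fy=3.3,interpolation=cv2.INTER_CUBIC))
E
```

```text
topcam [0.37831695 0.20027469 1.13563269]
notch/edge
[0.5738 0.1828 0.1724] [0.8 0.8]
edge z.17 [0.57301283 0.18182207 0.17      ] [0.57784027 0.18063253 0.17      ] [0.58015726 0.18601109 0.17      ]
hinge
[0.7075 0.2025 0.1785] [1.2 1.2]
[0.7118174  0.20405503 0.1715    ]
knob [0.51516573 0.1736282  0.13      ] [0.51469503 0.18780356 0.13      ]
disp [0.64579918 0.19057489 0.        ] [0.6453995  0.19283602 0.        ]
sp [array([0.52760952, 0.42818309, 0.        ]), array([0.67090517, 0.49722445, 0.        ]), array([0.66224556, 0.48074268, 0.        ])] [0.4604008  0.40555672 0.009     ]
spS [0.53359665 0.42505797 0.        ] [0.45433645 0.40577621 0.009     ] [0.668934   0.48990193 0.        ] [0.38713597 0.36951101 0.009     ] topend [0.38483181 0.37094302 0.009     ]
jars [0.66196381 0.31109367 0.        ] [0.67657198 0.08255031 0.        ] caps [0.66339675 0.31569099 0.106     ] [0.6854153  0.08724877 0.108     ]
gel [ 0.41163662 -0.02999413  0.        ] [0.39252454 0.06870539 0.        ]
```

View pics/z.png

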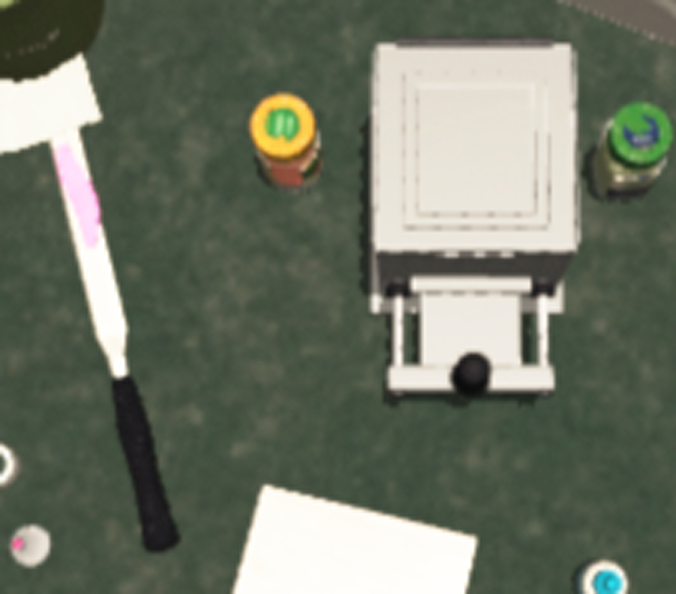

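```bash
cat >> h.py <<'E'
def go(xyz,yaw,pitch=0.):
    """tool-frame shift/turn from measured pose; pitch>0 raises the blade tip (tool x)"""
    W=pose(arm.state()); R=Rn.from_euler('xyz',[np.pi,-pitch,yaw]).as_matrix()
    print("T",np.round(W[:3,:3].T@(np.array(xyz)-W[:3,3]),4).tolist(),"R",np.round(Rn.from_matrix(W[:3,:3].T@R).as_rotvec(),3).tolist())
E
python3 - <<'E'
from h import *
t=dict(np.load("top.npz"))
f=lambda u,v,z:atz(t,[u/3.3+195,v/3.3+165],z)
c=[f(*p,.173) for p in([378,48],[574,47],[374,248],[577,246])]
for x in c: print(np.round(x,4))
print("yaw",[np.arctan2(*(b-a)[1::-1]) for a,b in((c[2],c[0]),(c[3],c[1]))],[np.arctan2((a-b)[0]*-1,(a-b)[1]) for a,b in((c[0],c[1]),(c[2],c[3]))])
print("yoke",f(389,378,.083),f(553,376,.083),"knob",f(471,368,.13),"frontmid",(c[2]+c[3])/2,"backmid",(c[0]+c[1])/2)
go([.44,.395,.2],.395)
E
```

```text
[0.6964 0.2567 0.173 ]
[0.7112 0.1372 0.173 ]
[0.5717 0.2439 0.173 ]
[0.5871 0.1234 0.173 ]
yaw [np.float64(0.10245759801216522), np.float64(0.11149230202496235)] [np.float64(0.12346291973556565), np.float64(0.12779329998640612)]
yoke [0.50607372 0.22801243 0.083     ] [0.51974104 0.12326289 0.083     ] knob [0.5124293  0.17736217 0.13      ] frontmid [0.57940187 0.18363875 0.173     ] backmid [0.70379586 0.19699554 0.173     ]
T [0.5588, -0.7432, 0.0164] R [0.0, 0.0, 0.004]
```

servo_tool(
  translation=[
    [0.07,-0.093,0.002],
    [0.14,-0.186,0.004],
    [0.2,-0.26,0.006],
    [0.24,-0.32,0.008],
    [0.28,-0.37,0.008],
    [0.32,-0.42,0.01],
    [0.36,-0.48,0.012],
    [0.4,-0.53,0.014],
    [0.44,-0.58,0.016],
    [0.48,-0.64,0.016],
    [0.52,-0.69,0.016],
    [0.559,-0.743,0.016],
    [0.559,-0.743,0.016],
    [0.559,-0.743,0.016],
    [0.559,-0.743,0.016],
    [0.559,-0.743,0.016],
    [0.559,-0.743,0.016],
  ],
  rotation=[
    [0,0,0],
    [0,0,0],
    [0,0,0],
    [0,0,0],
    [0,0,0],
    [0,0,0],
    [0,0,0],
    [0,0,0],
    [0,0,0],
    [0,0,0],
    [0,0,0],
    [0,0,0],
    [0,0,0],
    [0,0,0],
    [0,0,0],
    [0,0,0],
    [0,0,0],
  ],
)

```text
time_s: 3.42
position: [0.44, 0.3944, 0.2001]
tool_rot: [3.141, 0.001, 0.399]
wrist_force: [0.0, 0.1, 0.4]
width: 0.0941
grip_force: 0.0
```

```bash
python3 - <<'E'
from h import *
c=wcam(); s=arm.state(); print(s["position"],s["tool_rot"],s["time_s"])
cv2.imwrite("pics/w1.png",c["img"][:,:,::-1])
for q,z in(("spatula_grip",.009),("spatula",0),("spatula_tip",0)):
    for k in arm.pinpoint(c,q)[:2]: print(q,np.round(k["point"]),k["conf"],atz(c,k["point"],z))
# dark handle segmentation
h=cv2.cvtColor(c["img"],cv2.COLOR_RGB2GRAY)
print([ (z,np.round(proj(c,p))) for z,p in enumerate(([.385,.37,.009],[.453,.402,.009],[.53,.43,0]))])
E
```

```text
[0.44011567 0.39397574 0.20071787] [3.14103894e+00 4.32448805e-05 3.98134654e-01] 3.475
spatula_grip [324. 197.] 0.77 [0.45780903 0.40129474 0.009     ]
spatula [326. 104.] 0.79 [0.52657225 0.42878176 0.        ]
[(0, array([325., 286.])), (1, array([321., 202.])), (2, array([326.,  99.]))]
```

View pics/w1.png

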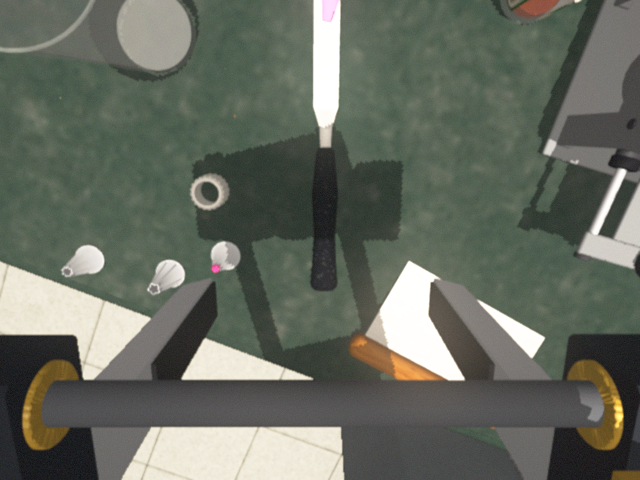

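The wrist view shows the spatula vertical at column ~325 (handle rows 148–290), so the tool yaw matches it; ring and nozzles lie clear to the left.

```bash
python3 -c "
from h import *
go([.451,.398,.0135],.397)"
```

```text
T [0.0113, 0.0002, 0.1879] R [-0.0, -0.001, 0.0]
```

servo_tool(
  translation=[
    [0.011,0,0.05],
    [0.011,0,0.1],
    [0.011,0,0.15],
    [0.011,0,0.175],
    [0.011,0,0.187],
    [0.011,0,0.187],
  ],
  rotation=[
    [0,0,0],
    [0,0,0],
    [0,0,0],
    [0,0,0],
    [0,0,0],
    [0,0,0],
  ],
  fingers=0.06,
)

```text
time_s: 4.38
position: [0.4506, 0.3988, 0.0139]
tool_rot: [-3.142, -0.0, 0.398]
wrist_force: [-0.3, -0.1, 0.3]
width: 0.0598
grip_force: 0.0
```

servo_tool(
  translation=[
    [0,0,0],
    [0,0,0],
    [0,0,0],
    [0,0,0],
    [0,0,0],
    [0,0,0],
    [0,0,0],
    [0,0,0],
  ],
  rotation=[
    [0,0,0],
    [0,0,0],
    [0,0,0],
    [0,0,0],
    [0,0,0],
    [0,0,0],
    [0,0,0],
    [0,0,0],
  ],
  fingers=0,
  force=55,
)

```text
time_s: 5.38
position: [0.4504, 0.3992, 0.0137]
tool_rot: [-3.142, -0.0, 0.399]
wrist_force: [-0.4, -0.1, 1.6]
width: 0.0207
grip_force: 54.9
```

servo_tool(
  translation=[
    [0,0,-0.03],
    [0,0,-0.08],
    [0,0,-0.14],
    [0,0,-0.2],
    [-0.03,0.022,-0.236],
    [-0.07,0.05,-0.236],
    [-0.11,0.08,-0.236],
    [-0.15,0.11,-0.236],
    [-0.19,0.14,-0.236],
    [-0.22,0.162,-0.236],
    [-0.2345,0.172,-0.236],
    [-0.2345,0.172,-0.236],
    [-0.2345,0.172,-0.236],
    [-0.2345,0.172,-0.236],
  ],
  rotation=[
    [0,0,0],
    [0,0,0],
    [0,0,0],
    [0,0,0],
    [0,0,0],
    [0,0,0.05],
    [0,0,0.1],
    [0,0,0.15],
    [0,0,0.2],
    [0,0,0.25],
    [0,0,0.278],
    [0,0,0.278],
    [0,0,0.278],
    [0,0,0.278],
  ],
)

```text
time_s: 7.12
position: [0.3014, 0.1503, 0.2492]
tool_rot: [3.142, 0.001, 0.122]
wrist_force: [0.2, 0.4, 0.1]
width: 0.0202
grip_force: 54.9
```

```bash
python3 - <<'E'
from h import *
s=arm.state(); W=pose(s); print(s["position"],s["tool_rot"],s["wrist_force"],s["width"],s["grip_force"])
tip=(W@[.238,0,.0131,1])[:3]; print("tip model",tip)
cs={n:arm.camera(n) for n in("scene","top")}; cs["wrist"]=wcam()
o={}
for n,c in cs.items():
  print(n,"model",np.round(proj(c,tip)))
  for q in("spatula_tip","notch","lid_edge","gate_knob","hinge"):
    r=arm.pinpoint(c,q)
    for k in r[:2]: print(" ",q,np.round(k["point"],1),round(k["conf"],2))
    if r: o.setdefault(q,[]).append((c,r[0]["point"]))
for q in o:
  if len(o[q])>1: print(q,*tri(o[q]))
w=cs["wrist"]["img"]; cv2.imwrite("pics/w2.png",w[:,:,::-1])
c=cs["scene"]["img"][170:340,150:420,::-1]
cv2.imwrite("pics/s2.png",cv2.resize(c,None,fx=2.9,fy=2.9,interpolation=cv2.INTER_CUBIC))
E
```

```text
[0.30142973 0.15027866 0.24916025] [3.14157916e+00 1.01051871e-03 1.22099082e-01] [0.21260629 0.37019873 0.14335258] 0.02023710281403552 54.93845573917497
tip model [0.53764462 0.17926429 0.23581975]
scene model [355. 199.]
  spatula_tip [353.4 200.2] 0.84
  spatula_tip [358.7 255.8] 0.25
  notch [334.2 226.2] 0.66
  lid_edge [334.1 222.8] 0.94
  gate_knob [362.2 254.7] 0.73
  hinge [468.6 285.5] 0.7
  hinge [280.9 200.8] 0.56
top model [340. 255.]
  spatula_tip [339.6 258.8] 0.66
  notch [338.5 241.2] 0.75
  lid_edge [340.8 240.2] 0.82
  gate_knob [340.6 275.5] 0.71
  gate_knob [423.  341.4] 0.44
  hinge [339.3 175.7] 0.93
wrist model [ 325. -427.]
  lid_edge [412.7 117. ] 0.69
spatula_tip [0.53427297 0.18213716 0.23507434] [np.float64(2.1266569979809096), np.float64(2.015346896941756)]
notch [0.57954477 0.18517303 0.16369316] [np.float64(0.7109242263979337), np.float64(0.6658633197207119)]
lid_edge [0.4930009  0.18079958 0.23259226] [np.float64(42.01035544740577), np.float64(39.56348081332465), np.float64(373.36827160874225)]
gate_knob [0.51769824 0.17273701 0.12331529] [np.float64(1.0638340377587368), np.float64(0.9627490753967575)]
hinge [0.50072714 0.16666906 0.20316409] [np.float64(114.17923782903934), np.float64(102.71459605962957)]
```

View pics/w2.png

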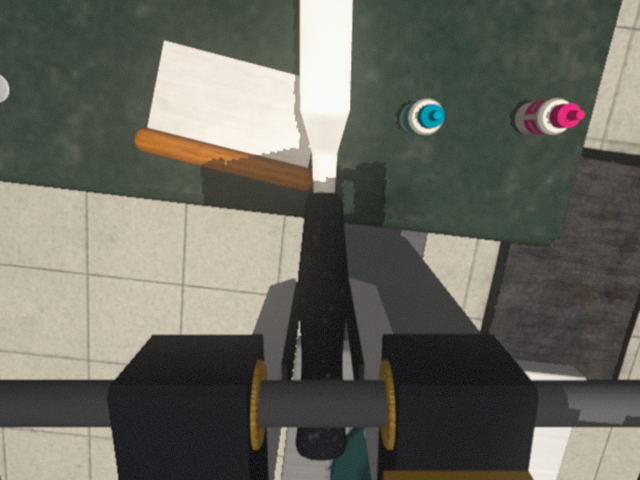

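View pics/s2.png

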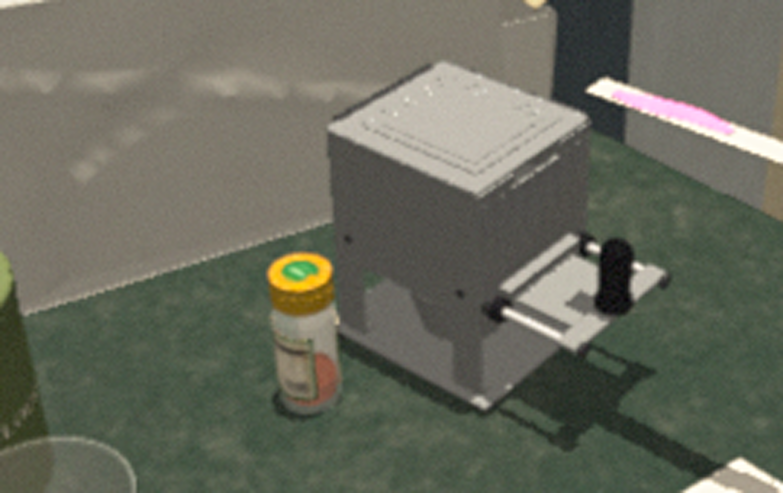

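The wrist view shows the spatula straight in the jaws along the image column ~325; the scene crop shows the tip at about (355,199) in full-frame pixels, just in front of the lid edge at (335,224).

servo_tool(
  translation=[
    [0,0,0.04],
    [0,0,0.065],
    [0,0,0.071],
    [0,0,0.071],
    [0.012,0,0.071],
    [0.022,0,0.071],
    [0.03,0,0.071],
    [0.03,0,0.071],
  ],
  rotation=[
    [0,0,0],
    [0,0,0],
    [0,0,0],
    [0,0,0],
    [0,0,0],
    [0,0,0],
    [0,0,0],
    [0,0,0],
  ],
)

```text
time_s: 9.02
position: [0.3314, 0.1532, 0.1785]
tool_rot: [3.141, 0.001, 0.12]
wrist_force: [-0.1, 0.3, -0.2]
width: 0.0202
grip_force: 54.9
```

```bash
python3 - <<'E'
from h import *
s=arm.state(); W=pose(s); print(s["position"],s["tool_rot"],s["wrist_force"])
tip=(W@[.238,0,.0131,1])[:3]; print("tip model",tip)
o=[];v=[]
for n in("scene","top"):
  c=arm.camera(n); print(np.round(proj(c,tip),1),[(q,np.round(k["point"],1),round(k["conf"],2)) for q in("spatula_tip","notch","lid_edge") for k in arm.pinpoint(c,q)[:1]])
  if n=="scene":
    i=c["img"][200:270,290:400,::-1]; cv2.imwrite("pics/s3.png",cv2.resize(i,None,fx=7,fy=7,interpolation=cv2.INTER_CUBIC))
    for X in([.577,.183,.17],[.577,.183,.16],[.574,.207,.17],[.580,.159,.17]): print(np.round((proj(c,X)-[290,200])*7))
E
```

```text
[0.33141878 0.1532283  0.17845604] [3.14139181e+00 5.13557445e-04 1.20402486e-01] [-0.05783676  0.29630915 -0.16846985]
tip model [0.56768936 0.18181148 0.16523381]
[340.8 227.4] [('spatula_tip', array([341.2, 224.7]), 0.73), ('notch', array([334.6, 225.5]), 0.6), ('lid_edge', array([333.1, 222.5]), 0.6)]
[327. 165.]
[327. 197.]
[272. 203.]
[381. 128.]
[339.2 246.5] [('spatula_tip', array([341.1, 249.3]), 0.74), ('notch', array([340.3, 240.2]), 0.82), ('lid_edge', array([340.9, 240.4]), 0.84)]
```

View pics/s3.png

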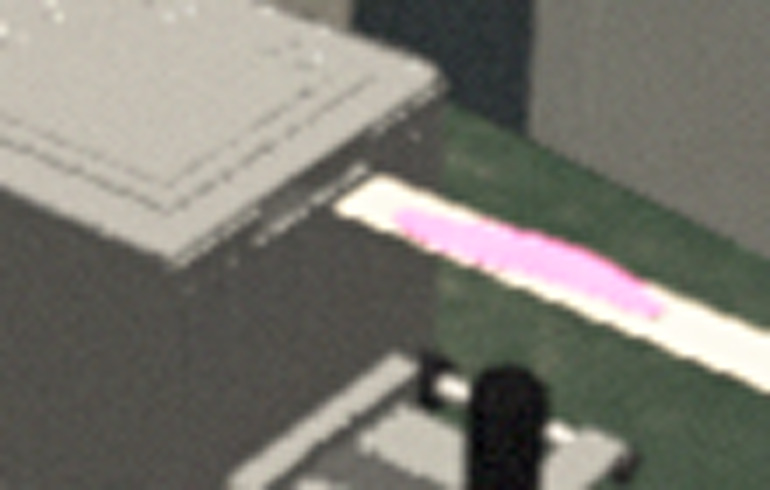

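The crop shows the notch's lit bottom ledge from (258,243) to (372,168), with the blade's tip centre at (357,191), right in front of it; I'll lower 1 mm and insert.

servo_tool(
  translation=[
    [0,-0.002,0.001],
    [0,-0.002,0.001],
    [0.006,-0.002,0.001],
    [0.012,-0.002,0.001],
    [0.018,-0.002,0.001],
    [0.018,-0.002,0.001],
  ],
  rotation=[
    [0,0,0],
    [0,0,0],
    [0,0,0],
    [0,0,0],
    [0,0,0],
    [0,0,0],
  ],
)

```text
time_s: 10.18
position: [0.3489, 0.1573, 0.1773]
tool_rot: [3.141, 0.0, 0.12]
wrist_force: [-0.5, -1.0, -0.0]
width: 0.0202
grip_force: 54.9
```

servo_tool(
  translation=[
    [0.008,0,0],
    [0.016,0,0],
    [0.024,0,0],
    [0.024,0,0],
  ],
  rotation=[
    [0,0,0],
    [0,0,0],
    [0,0,0],
    [0,0,0],
  ],
)

```text
time_s: 10.68
position: [0.3727, 0.1603, 0.1773]
tool_rot: [3.141, 0.001, 0.121]
wrist_force: [-0.8, -0.6, -1.2]
width: 0.0203
grip_force: 54.9
```

```bash
python3 - <<'E'
from h import *
s=arm.state(); W=pose(s); print(s["position"],s["wrist_force"],s["wrist_torque"])
tip=(W@[.238,0,.0131,1])[:3]; print("tip model",tip)
c=arm.camera("scene"); print(proj(c,tip))
i=c["img"][200:270,290:400,::-1]; cv2.imwrite("pics/s4.png",cv2.resize(i,None,fx=7,fy=7,interpolation=cv2.INTER_CUBIC))
E
```

```text
[0.37273269 0.16028119 0.17729574] [-0.78879805 -0.63632429 -1.16383098] [ 0.00355933  0.02666058 -0.02698221]
tip model [0.60899904 0.18890014 0.1640754 ]
[322.36131184 221.07116229]
```

View pics/s4.png

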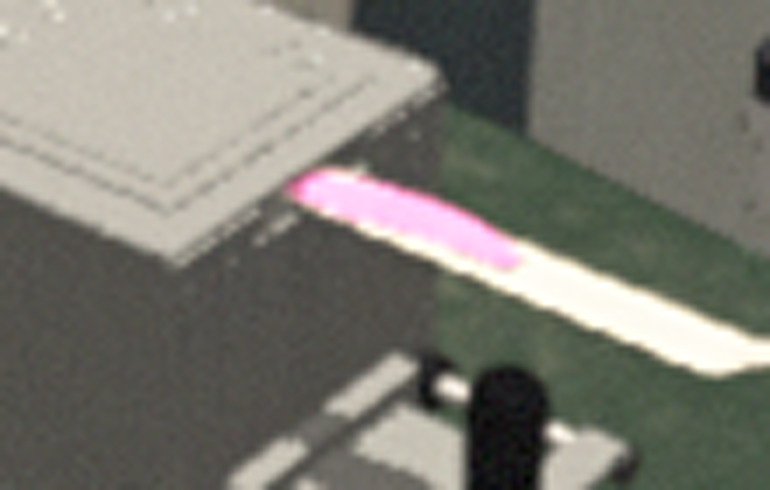

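Inserted about 31 mm, blade passing under the lid edge near (295,190) in the crop. Lever up along an arc.

servo_tool(
  translation=[
    [0,0,-0.006],
    [0,0,-0.01],
    [0.0005,0,-0.0155],
    [0.001,0,-0.02],
    [0.0015,0,-0.025],
    [0.0015,0,-0.025],
    [0.004,0,-0.035],
    [0.009,0,-0.049],
    [0.016,0,-0.062],
    [0.016,0,-0.062],
  ],
  rotation=[
    [0,0,0],
    [0,0,0],
    [0,0,0],
    [0,0,0],
    [0,0,0],
    [0,0,0],
    [0,0,0],
    [0,0,0],
    [0,0,0],
    [0,0,0],
  ],
)

```text
time_s: 11.98
position: [0.3897, 0.1625, 0.2413]
tool_rot: [-3.141, -0.004, 0.121]
wrist_force: [0.7, 0.2, -0.5]
width: 0.0203
grip_force: 54.9
```

```bash
python3 - <<'E'
from h import *
s=arm.state(); W=pose(s); print(s["position"],s["tool_rot"],s["wrist_force"],s["wrist_torque"])
c=arm.camera("scene"); 
i=c["img"][150:330,200:440,::-1]; cv2.imwrite("pics/s5.png",cv2.resize(i,None,fx=3,fy=3,interpolation=cv2.INTER_CUBIC))
E
```

```text
[0.38974697 0.16248176 0.24132189] [-3.14124348 -0.00389078  0.12056536] [ 0.7244784   0.18014341 -0.49386756] [ 0.02392208  0.13442044 -0.02360487]
```

View pics/s5.png

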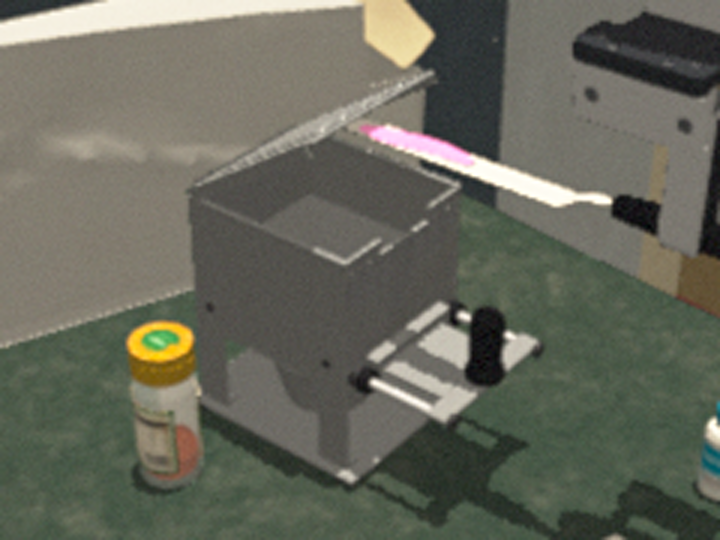

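The lid is raised by the blade to about 0.6 rad, blade tip under it at (365,130) in the crop. Continue the arc.

servo_tool(
  translation=[
    [0.004,0,-0.006],
    [0.009,0,-0.012],
    [0.014,0,-0.017],
    [0.02,0,-0.022],
    [0.026,0,-0.027],
    [0.032,0,-0.031],
    [0.039,0,-0.035],
    [0.046,0,-0.038],
    [0.053,0,-0.041],
    [0.06,0,-0.043],
    [0.068,0,-0.044],
    [0.075,0,-0.045],
    [0.084,0,-0.045],
    [0.093,0,-0.045],
    [0.093,0,-0.045],
  ],
  rotation=[
    [0,0,0],
    [0,0,0],
    [0,0,0],
    [0,0,0],
    [0,0,0],
    [0,0,0],
    [0,0,0],
    [0,0,0],
    [0,0,0],
    [0,0,0],
    [0,0,0],
    [0,0,0],
    [0,0,0],
    [0,0,0],
    [0,0,0],
  ],
)

```text
time_s: 13.9
position: [0.4812, 0.1735, 0.2841]
tool_rot: [3.141, 0.0, 0.121]
wrist_force: [-0.4, -0.6, -0.4]
width: 0.0203
grip_force: 54.9
```

```bash
python3 - <<'E'
from h import *
s=arm.state(); W=pose(s); print(s["position"],s["tool_rot"],s["wrist_force"],s["wrist_torque"])
c=arm.camera("scene"); 
i=c["img"][130:310,200:440,::-1]; cv2.imwrite("pics/s6.png",cv2.resize(i,None,fx=3,fy=3,interpolation=cv2.INTER_CUBIC))
# expected lid edge pixels at angles
H=np.array([.7075,.199,.1715]);d=np.array([np.cos(.12),np.sin(.12),0])
l=np.array([-d[1],d[0],0])
for a in(1.3,1.4,1.5,1.6,1.7,1.8): print(a,[np.round((proj(c,H-d*.13*np.cos(a)+[0,0,.13*np.sin(a)]+l*k)-[200,130])*3) for k in(-.06,.06)])
E
```

```text
[0.48120709 0.17345125 0.28413536] [3.14148188e+00 2.00111723e-05 1.20569246e-01] [-0.41220241 -0.60111531 -0.37571359] [ 0.00360853  0.01484517 -0.03754681]
1.3 [array([348.,  21.]), array([218.,  83.])]
1.4 [array([333.,  12.]), array([202.,  73.])]
1.5 [array([317.,   5.]), array([186.,  65.])]
1.6 [array([302.,   0.]), array([170.,  59.])]
1.7 [array([286.,  -3.]), array([155.,  55.])]
1.8 [array([272.,  -4.]), array([140.,  53.])]
```

View pics/s6.png

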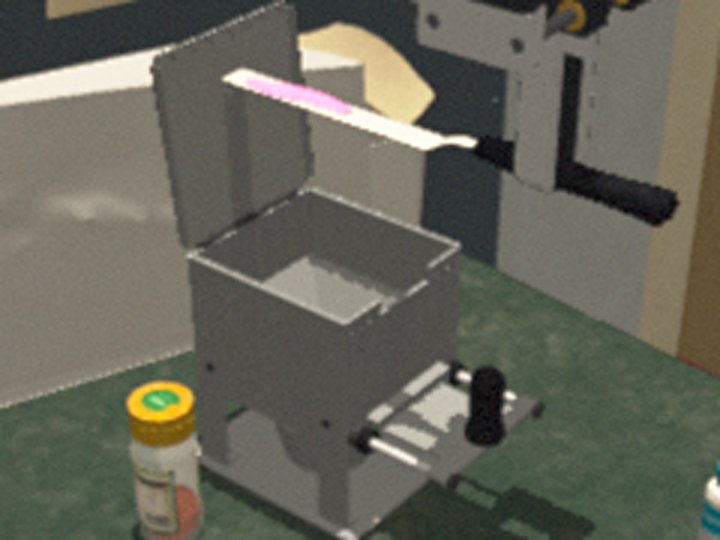

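Lid edge corners at (295,5) and (155,58) match about 1.67 rad. Now retreat and take the spatula back to where it lay.

servo_tool(
  translation=[
    [-0.03,0,0],
    [-0.08,0,0],
    [-0.13,0,0],
    [-0.18,0,0],
    [-0.15,-0.04,0.01],
    [-0.12,-0.08,0.02],
    [-0.09,-0.12,0.03],
    [-0.06,-0.16,0.034],
    [-0.03,-0.195,0.034],
    [-0.004,-0.228,0.034],
    [-0.004,-0.228,0.034],
    [-0.004,-0.228,0.034],
    [-0.004,-0.228,0.034],
  ],
  rotation=[
    [0,0,0],
    [0,0,0],
    [0,0,0],
    [0,0,0],
    [0,0,-0.05],
    [0,0,-0.1],
    [0,0,-0.15],
    [0,0,-0.2],
    [0,0,-0.24],
    [0,0,-0.278],
    [0,0,-0.278],
    [0,0,-0.278],
    [0,0,-0.278],
  ],
)

```text
time_s: 15.58
position: [0.4487, 0.3985, 0.2514]
tool_rot: [-3.142, -0.001, 0.398]
wrist_force: [-0.3, 0.1, -0.3]
width: 0.0201
grip_force: 54.9
```

```bash
python3 -c "
from h import *
go([.4504,.3992,.0145],.398)"
```

```text
T [0.0016, 0.0, 0.2369] R [-0.0, -0.001, 0.0]
```

servo_tool(
  translation=[
    [0.001,0,0.05],
    [0.001,0,0.1],
    [0.001,0,0.15],
    [0.001,0,0.19],
    [0.001,0,0.215],
    [0.001,0,0.229],
    [0.001,0,0.236],
    [0.001,0,0.237],
    [0.001,0,0.237],
  ],
  rotation=[
    [0,0,0],
    [0,0,0],
    [0,0,0],
    [0,0,0],
    [0,0,0],
    [0,0,0],
    [0,0,0],
    [0,0,0],
    [0,0,0],
  ],
)

```text
time_s: 16.7
position: [0.4507, 0.4002, 0.0148]
tool_rot: [-3.141, -0.002, 0.399]
wrist_force: [-0.0, 0.3, -0.1]
width: 0.0205
grip_force: 54.9
```

servo_tool(
  translation=[
    [0,0,0],
    [0,0,0],
    [0,0,0],
    [0,0,0],
    [0,0,0],
    [0,0,-0.02],
    [0,0,-0.06],
    [0,0,-0.11],
    [0,0,-0.16],
    [0,0,-0.21],
    [0,0,-0.236],
    [0,0,-0.236],
  ],
  rotation=[
    [0,0,0],
    [0,0,0],
    [0,0,0],
    [0,0,0],
    [0,0,0],
    [0,0,0],
    [0,0,0],
    [0,0,0],
    [0,0,0],
    [0,0,0],
    [0,0,0],
    [0,0,0],
  ],
  fingers=0.06,
)

```text
time_s: 18.2
position: [0.4509, 0.4004, 0.2526]
tool_rot: [-3.14, -0.006, 0.399]
wrist_force: [0.6, -0.3, 0.1]
width: 0.06
grip_force: 0.0
```

```bash
python3 - <<'E'
from h import *
cs={n:arm.camera(n) for n in("scene","top")}
for n,c in cs.items():
  for q in("gate_knob","spatula_grip","spatula_tip"):
    for k in arm.pinpoint(c,q)[:1]: print(n,q,np.round(k["point"],1),round(k["conf"],2),atz(c,k["point"],.13 if q[0]=="g" else .009 if q[-1]=='p' and 'grip' in q else 0))
print(arm.state()["position"])
go([.513,.178,.25],.12)
E
```

```text
scene gate_knob [360.8 254.2] 0.79 [0.51622775 0.1816749  0.13      ]
scene spatula_grip [293.9 389.6] 0.89 [0.449766   0.41188755 0.009     ]
top gate_knob [336.7 274.2] 0.98 [0.51689106 0.17995747 0.13      ]
top spatula_grip [233.9 293.4] 0.96 [0.46292216 0.40343346 0.009     ]
top spatula_tip [209.5 204. ] 0.66 [0.66555483 0.4944309  0.        ]
[0.44954987 0.39939524 0.24786497]
T [-0.0275, 0.2287, -0.0019] R [0.001, 0.002, 0.279]
```

servo_tool(
  translation=[
    [-0.005,0.04,0],
    [-0.01,0.08,0],
    [-0.015,0.125,0],
    [-0.02,0.17,0],
    [-0.025,0.21,0],
    [-0.026,0.228,0],
    [-0.026,0.228,0],
    [-0.026,0.228,0],
    [-0.026,0.228,0],
  ],
  rotation=[
    [0,0,0.05],
    [0,0,0.1],
    [0,0,0.15],
    [0,0,0.2],
    [0,0,0.25],
    [0.001,0.002,0.279],
    [0.001,0.002,0.279],
    [0.001,0.002,0.279],
    [0.001,0.002,0.279],
  ],
)

```text
time_s: 19.73
position: [0.5142, 0.1807, 0.2494]
tool_rot: [-3.14, -0.002, 0.122]
wrist_force: [-0.1, -0.0, 0.6]
width: 0.06
grip_force: 0.0
```

```bash
python3 - <<'E'
from h import *
c=wcam();print(arm.state()["position"])
for k in arm.pinpoint(c,"gate_knob")[:2]: print(np.round(k["point"],1),round(k["conf"],2),atz(c,k["point"],.13))
print(proj(c,[.515,.179,.13]))
go([.515,.178,.112],.12)
E
```

```text
[0.51417248 0.18062958 0.24942448]
[325.9 242.3] 0.88 [0.51251498 0.17934494 0.13      ]
[326.84987981 238.85551065]
T [0.0002, 0.0027, 0.1374] R [-0.001, -0.002, 0.002]
```

Knob at about (0.514, 0.179); descend straight and grip.

servo_tool(
  translation=[
    [0,0.001,0.04],
    [0,0.001,0.08],
    [0,0.001,0.11],
    [0,0.001,0.13],
    [0,0.001,0.137],
    [0,0.001,0.137],
  ],
  rotation=[
    [0,0,0],
    [0,0,0],
    [0,0,0],
    [0,0,0],
    [0,0,0],
    [0,0,0],
  ],
)

```text
time_s: 20.58
position: [0.5148, 0.179, 0.1125]
tool_rot: [-3.14, -0.002, 0.12]
wrist_force: [-0.7, -0.2, 0.3]
width: 0.0601
grip_force: 0.0
```

servo_tool(
  translation=[
    [0,0,0],
    [0,0,0],
    [0,0,0],
    [0,0,0],
    [0,0,0],
    [0,0,0],
    [0,0,0],
  ],
  rotation=[
    [0,0,0],
    [0,0,0],
    [0,0,0],
    [0,0,0],
    [0,0,0],
    [0,0,0],
    [0,0,0],
  ],
  fingers=0,
  force=40,
)

```text
time_s: 21.45
position: [0.5152, 0.1776, 0.1127]
tool_rot: [3.141, -0.002, 0.119]
wrist_force: [0.5, -5.6, 2.3]
width: 0.0219
grip_force: 40.0
```

servo_tool(
  translation=[
    [-0.006,0.001,0],
    [-0.012,0.001,0],
    [-0.018,0.001,0],
    [-0.024,0.001,0],
    [-0.03,0.001,0],
    [-0.03,0.001,0],
    [-0.03,0.001,0],
  ],
  rotation=[
    [0,0,0],
    [0,0,0],
    [0,0,0],
    [0,0,0],
    [0,0,0],
    [0,0,0],
    [0,0,0],
  ],
)

```text
time_s: 22.32
position: [0.4865, 0.1741, 0.1127]
tool_rot: [-3.141, -0.006, 0.12]
wrist_force: [6.3, -3.0, -1.2]
width: 0.0219
grip_force: 40.0
```

```bash
python3 - <<'E'
from h import *
s=arm.state(); W=pose(s); print(s["position"],s["wrist_force"],s["width"],s["grip_force"],s["time_s"])
cs={n:arm.camera(n) for n in("scene","top")}
for n,c in cs.items():
  for q in("gate_knob","spatula_grip","spatula_tip","spatula"):
    for k in arm.pinpoint(c,q)[:1]: print(n,q,np.round(k["point"],1),round(k["conf"],2),atz(c,k["point"],.13 if q[0]=="g" else 0))
i=cs["scene"]["img"][130:430,120:440,::-1]; cv2.imwrite("pics/s7.png",cv2.resize(i,None,fx=2,fy=2,interpolation=cv2.INTER_CUBIC)[:600])
E
```

```text
[0.48646466 0.17411494 0.1127176 ] [ 6.3116215  -2.99558716 -1.20725848] 0.021874406956393543 40.00042498111725 22.325
scene gate_knob [375.8 260.4] 0.69 [0.48431591 0.1770657  0.13      ]
scene spatula_grip [292.  385.7] 0.69 [0.46374652 0.40384317 0.        ]
scene spatula [256.1 370.9] 0.86 [0.5305949  0.42614192 0.        ]
top gate_knob [233.6 296. ] 0.48 [0.44859188 0.38141844 0.13      ]
top spatula_grip [231.9 295.4] 0.8 [0.45857042 0.4088832  0.        ]
top spatula_tip [210.3 207. ] 0.72 [0.65852419 0.49136589 0.        ]
top spatula [226.1 265.4] 0.62 [0.52520066 0.43269829 0.        ]
```

View pics/s7.png

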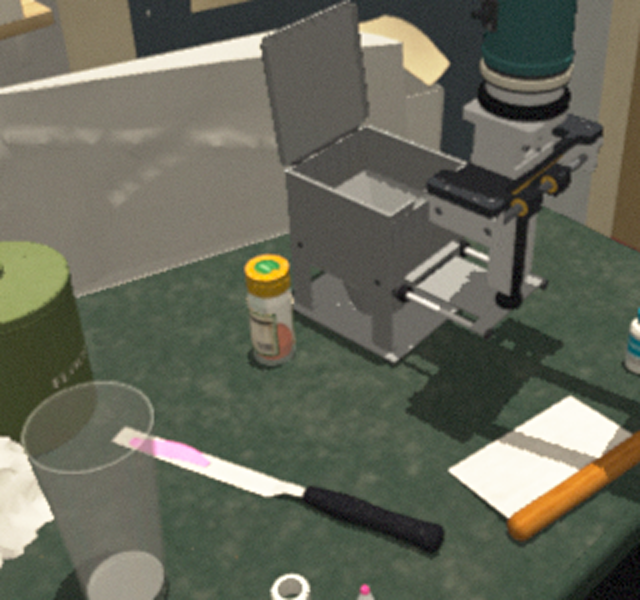

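The lid stands upright, the spatula lies flat (110,437)–(440,540 in the crop), and the knob is held with the gate at about 28 mm; trim by 1 mm and settle.

servo_tool(
  translation=[
    [-0.001,0,0],
    [-0.001,0,0],
    [-0.001,0,0],
    [-0.001,0,0],
  ],
  rotation=[
    [0,0,0],
    [0,0,0],
    [0,0,0],
    [0,0,0],
  ],
)

```text
time_s: 23.32
position: [0.4856, 0.174, 0.1127]
tool_rot: [-3.141, -0.006, 0.12]
wrist_force: [6.3, -2.3, -0.6]
width: 0.0218
grip_force: 40.0
```

```bash
python3 -c "
from h import *
s=arm.state(); print(s['position'],s['wrist_force'],s['width'],s['grip_force'])
print(arm.job_done())"
```

```text
[0.48561538 0.17401033 0.11271087] [ 6.3056932  -2.25372456 -0.60048745] 0.021824754734183226 40.0003981590271
the job is handed in; nothing more can be done
None
```

I handed the job in at 23 s: the spatula levered the lid back to about 1.67 rad and now lies flat on the worktop, and the gripper is holding the gate at about 29 mm. The hand-in call returned no verdict; these values are estimates from the camera pictures and arm readings.

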